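# Unload the reagent cassette stack into the colour-coded cradles

### The arm

A 7-joint arm with a two-finger parallel gripper is mounted at the origin on the work surface. World frame = base frame: x ahead of the robot, y to its left, z up, the work surface at z = 0. Lengths are in m, angles in degrees, forces in N, time in s.
With the tool pointing down it reaches from about 0.425 to 0.825 m from the base axis. Payload 3.6 kg.
Tool frame: the origin (TCP) lies at the very end of the fingers, on their centre line; the grasp point (between the pads) lies 19 mm behind it (env.grip_depth is the distance from the TCP to the grasp point, in m); z points along the fingers, y is the line along which they close (so a half turn about z gives the same grasp; the last joint's range is limited). The gripper opens to 93 mm and grips with 3 to 60 N. Pads are 15 mm wide; open, the fingers measure 128 mm over their backs; the gripper's body (75 mm by 188 mm) begins 65 mm behind the grasp point.
Start: joints at [71.19, 35.231, -0.722, 81.555, 0.464, 63.22, -2.315], TCP at [0.193, -0.621, 0.219] pointing down, gripper open.
Joint ranges: [-178.69, 178.69], [-17.37, 117.87], [-77.05, 75.6], [15.02, 138.74], [-78.02, 258.01], [0.78, 113.62], [-162.83, 162.83]. Speed limits (degrees/s): [159.86, 159.86, 180, 180, 180, 180, 180].

### API

Orientations are given as a 3x3 rotation matrix whose columns are the frame's x, y, z axes.
In Python, from rig import env, grab_frame, camera_model, order gives the robot as it stands.
- The arm moves only by the tool arm_command, never from a script. Its argument "increments" is a list of rows, each an object with "slide": the shift along the tool's x, y, z in a scale on which 1.0 is 0.6 m, a list of three; "twist": the turn about the tool's z in a scale on which 1.0 is 4 rad. In form: [{"slide": [tx, ty, tz], "twist": twist}, ...]. A call has 1 to 20 rows; each row is the pose to reach, as a shift and turn from the pose commanded when the call began, along the tool's axes at that moment; what a row does not reach only later rows make up. A row lasts 1/8 s, in which the tool goes at most 62.5 mm and 10.7 degrees, less where a joint would pass 70% of its speed; a pose out of reach is approached as far as the arm can. A call with a gripper value outside its range is refused whole. "fingers" is the opening, from 0 (shut) to 1 (fully open), set as the call begins (left out, the last holds). The fingers move at their own pace and stop on an object; "grip_force" is the grip in N (left out, the last holds). Time passes only in rows, so rows that repeat a pose let the fingers close. It gives the time, the measured TCP pose, the force, the opening and the grip force at its end, in the units of the state.
- env.observe(): the state, without advancing time (a new reading comes with each control period).
- grab_frame(name): name is "scene" or "top" or "wrist"; returns the picture (420x560x3 uint8, blue, green, red); there is no depth.
- camera_model(name): a dict with "K" (3x3 intrinsics, pixels), "eye" and "rotation" of the camera in the world. Camera axes: x right, y up, looking along -z (the intrinsics and any distortion apply to the point x, -y, -z); pixel columns grow to the right and rows downward; lengths in m; the calibration is good to about 2 mm. The wrist camera is an equidistant fisheye: a pixel r from the principal point sees the ray r / f radians off the axis. A picture is of the moment at which its call begins: read the wrist's pose just before it. camera_model takes no time and is no camera call; for the wrist camera it gives the pose at the moment of the call.
- order.sign_off(): hands the job in; it is judged then, once.
The state is a dict: "time_s": time; "joints": joint angles; "qd": joint speeds; "joint_torque": joint torques, N m; "ee_pos": TCP position; "ee_rot": TCP orientation; "contact_force": force on the tool from outside, world axes, zero at the start; "wrist_torque": the same for the moment, N m; "width": finger opening in m; "grip_force": force on a finger pad.
Only numpy, scipy, OpenCV 4.12 (cv2) and the standard library are available. Lean on these libraries where they do the work, as an engineer would, in place of code of your own. Each camera call takes 0.05 s, during which the arm holds its last target. There are 200 camera calls.

### The job

Take the stack of four reagent cassettes apart from the top down and set each cassette in the loading cradle of its own colour, flat on the cradle's floor inside the rim, squarely and lengthwise with it: first yellow, then red, then green, then blue. The cassettes are full, so keep them upright and set them down gently rather than dropping them, and leave the rack of black-capped vials standing where it is.

Things in the scene. Friction and masses are not known exactly. Their poses are not given: they have to be found in the camera images.
- cassette_yellow: reagent cassette: a closed flat box with a yellow lid (upper 11 mm) on a white base, 54 mm long (its y), 44 mm wide (its x), 30 mm high, flat on top. Starts top of the stack, lying on the red one; each cassette is laid on the one below by hand, a few mm and degrees askew. Origin: centre of its underside, z up. 80 to 500 g.
- cassette_red: reagent cassette: a closed flat box with a red lid (upper 11 mm) on a white base, 80 mm long (its y), 48 mm wide (its x), 30 mm high, flat on top. Starts second from the top, lying on the green one; each cassette is laid on the one below by hand, a few mm and degrees askew. Origin: centre of its underside, z up. 80 to 500 g.
- cassette_green: reagent cassette: a closed flat box with a green lid (upper 11 mm) on a white base, 106 mm long (its y), 52 mm wide (its x), 30 mm high, flat on top. Starts third from the top, lying on the blue one; each cassette is laid on the one below by hand, a few mm and degrees askew. Origin: centre of its underside, z up. 80 to 500 g.
- cassette_blue: reagent cassette: a closed flat box with a blue lid (upper 11 mm) on a white base, 132 mm long (its y), 56 mm wide (its x), 30 mm high, flat on top. Starts bottom of the stack, lying on a flat aluminium transport tray (fixed to the bench, 86 x 164 mm, 6 mm thick); each cassette is laid on the one below by hand, a few mm and degrees askew. Origin: centre of its underside, z up. 80 to 500 g.
- cradle_yellow: yellow loading cradle, fixed to the bench: a shallow yellow tray, outside 82 mm long (its y) and 72 mm wide (its x). Floor 4 mm thick; rim 6 mm thick all round, its top 10 mm above the bench; pocket 70 x 60 mm: 8 mm to spare on every side of the yellow cassette, whose underside when seated is 4 mm above this origin. Origin: centre of its underside, z up.
- cradle_red: red loading cradle, fixed to the bench: a shallow red tray, outside 108 mm long (its y) and 76 mm wide (its x). Floor 4 mm thick; rim 6 mm thick all round, its top 10 mm above the bench; pocket 96 x 64 mm: 8 mm to spare on every side of the red cassette, whose underside when seated is 4 mm above this origin. Origin: centre of its underside, z up.
- cradle_green: green loading cradle, fixed to the bench: a shallow green tray, outside 134 mm long (its y) and 80 mm wide (its x). Floor 4 mm thick; rim 6 mm thick all round, its top 10 mm above the bench; pocket 122 x 68 mm: 8 mm to spare on every side of the green cassette, whose underside when seated is 4 mm above this origin. Origin: centre of its underside, z up.
- cradle_blue: blue loading cradle, fixed to the bench: a shallow blue tray, outside 160 mm long (its y) and 84 mm wide (its x). Floor 4 mm thick; rim 6 mm thick all round, its top 10 mm above the bench; pocket 148 x 72 mm: 8 mm to spare on every side of the blue cassette, whose underside when seated is 4 mm above this origin. Origin: centre of its underside, z up.
- vial_rack: bystander, loose on the bench: a beige rack of five black-capped vials, 120 mm long (its y), 50 mm wide (its x), 55 mm high to the caps. Origin: centre of its underside. It stands among the cradles and the stack and is to be left alone.
There are look-alikes about, which are no part of the job. What is shaped like the cassette_blue but purple is not meant. There is more than one size of the cradle_yellow; the job needs the smaller.

How it is judged (in metres and radians):
On the way, in this order (a step that is already met when the one before it is completed fails the run):
1. the yellow cassette lies released in the yellow cradle (x of cassette_yellow in the frame of cradle_yellow between -0.01 and 0.01 m and y of cassette_yellow in the frame of cradle_yellow between -0.01 and 0.01 m and z of cassette_yellow in the frame of cradle_yellow between 0 and 0.008 m and angle between the y axis of cassette_yellow and the y axis of cradle_yellow, either way round below 0.25 rad and angle between cassette_yellow's own z axis and vertical below 0.08 rad and linear speed of cassette_yellow below 0.02 m/s and contact force between the fingers and cassette_yellow below 0.05 N), for 0.2 s.
2. the red cassette lies released in the red cradle (x of cassette_red in the frame of cradle_red between -0.01 and 0.01 m and y of cassette_red in the frame of cradle_red between -0.01 and 0.01 m and z of cassette_red in the frame of cradle_red between 0 and 0.008 m and angle between the y axis of cassette_red and the y axis of cradle_red, either way round below 0.25 rad and angle between cassette_red's own z axis and vertical below 0.08 rad and linear speed of cassette_red below 0.02 m/s and contact force between the fingers and cassette_red below 0.05 N), for 0.2 s.
3. the green cassette lies released in the green cradle (x of cassette_green in the frame of cradle_green between -0.01 and 0.01 m and y of cassette_green in the frame of cradle_green between -0.01 and 0.01 m and z of cassette_green in the frame of cradle_green between 0 and 0.008 m and angle between the y axis of cassette_green and the y axis of cradle_green, either way round below 0.25 rad and angle between cassette_green's own z axis and vertical below 0.08 rad and linear speed of cassette_green below 0.02 m/s and contact force between the fingers and cassette_green below 0.05 N), for 0.2 s.
4. the blue cassette lies released in the blue cradle (x of cassette_blue in the frame of cradle_blue between -0.01 and 0.01 m and y of cassette_blue in the frame of cradle_blue between -0.01 and 0.01 m and z of cassette_blue in the frame of cradle_blue between 0 and 0.008 m and angle between the y axis of cassette_blue and the y axis of cradle_blue, either way round below 0.25 rad and angle between cassette_blue's own z axis and vertical below 0.08 rad and linear speed of cassette_blue below 0.02 m/s and contact force between the fingers and cassette_blue below 0.05 N), for 0.2 s.
At the end, for the whole second after the job is handed in: Each cassette lies released and at rest in the cradle of its colour: centred within 10 mm along the cradle's x and y, underside 0 to 8 mm above the cradle's origin, length within 0.25 rad of the cradle's (either way round), level within 0.08 rad (all of step 1 and all of step 2 and all of step 3 and all of step 4); the robot touches nothing.
It fails at once if a cassette is tipped by more than 0.5 rad (angle between any of cassette_yellow, cassette_red, cassette_green, cassette_blue's own z axis and vertical above 0.5 rad).
It fails at once if a cassette is dropped: out of the fingers' touch it moves faster than 0.5 m/s (a fall of over about 13 mm) ((linear speed of cassette_yellow above 0.5 m/s and contact force between the fingers and cassette_yellow below 0.05 N) or (linear speed of cassette_red above 0.5 m/s and contact force between the fingers and cassette_red below 0.05 N) or (linear speed of cassette_green above 0.5 m/s and contact force between the fingers and cassette_green below 0.05 N) or (linear speed of cassette_blue above 0.5 m/s and contact force between the fingers and cassette_blue below 0.05 N)).
It fails at once if the vial rack is moved by more than 15 mm or tipped by more than 0.3 rad (distance of vial_rack from where it was at the start of the episode above 0.015 m or angle between vial_rack's own z axis and vertical above 0.3 rad).
It also fails if it takes over 120 s, if anything falls off the work surface, if the arm or the gripper's body presses on something with over 40 N, if the wrist force passes 120 N, or if a joint passes its speed limit or range.

## Working session

There is one attempt and no reset: what is moved stays moved. The work goes in short steps, Python scripts to look and compute and a tool call to move; the robot and the scene stay as the last step left them, time stands still between calls to the robot, and variables do not carry over. Pictures are saved under pics/ and viewed, at most 14 in all, crops included, and the job is handed in when it is done.

Besides the shell and the picture viewer there is one more tool, called after "Emit:" as a command line: name --argument value ..., lists and objects as JSON in quotes. arm_command: Moves the arm, as the interface text tells. Its arguments: {"type":"object","properties":{"increments":{"type":"array"},"fingers":{"type":"number"},"grip_force":{"type":"number"}},"required":["increments"]}

```bash
mkdir -p pics; ls
python3 - <<'E'
from rig import env, grab_frame, camera_model, order
import cv2,numpy as np
print(env.observe())
for n in ("scene","top"):
    cv2.imwrite(f"pics/{n}0.png",grab_frame(n)); print(n,camera_model(n))
print(camera_model("wrist"))
E
```

```text
pics
{'time_s': 0.0, 'joints': array([71.18973285, 35.28798439, -0.72244593, 81.63851355,  0.46406548,
       63.22198206, -2.31555238]), 'qd': array([-0.03606961, -0.10031433, -0.06073181, -0.08174632,  0.06172264,
       -0.03844898, -0.05391594]), 'joint_torque': array([-1.03844100e-04, -4.58933115e+01,  2.09196699e-01, -1.65742886e+01,
       -6.10883511e-02,  2.04121746e-02,  2.53738217e-04]), 'ee_pos': array([ 0.19297702, -0.6198684 ,  0.21751181]), 'ee_rot': array([[ 9.54788983e-01,  2.97283312e-01, -7.93865835e-04],
       [ 2.97284370e-01, -9.54785932e-01,  2.41409137e-03],
       [-4.03028533e-05, -2.54095174e-03, -9.99996771e-01]]), 'contact_force': array([-0.82600632,  0.37822143, -0.47047309]), 'wrist_torque': array([-0.01498319, -0.0397957 , -0.01999319]), 'grip_force': 0.0, 'width': 0.09272841658740875}
scene {'K': array([[401.26469004,   0.        , 282.50097058],
       [  0.        , 401.26469004, 206.87788809],
       [  0.        ,   0.        ,   1.        ]]), 'eye': array([ 0.65789646, -0.42661096,  0.84050318]), 'rotation': array([[ 0.89823439, -0.3750539 ,  0
[... 161 characters left out ...]
3260653],
       [  0.        , 391.47583668, 207.12777246],
       [  0.        ,   0.        ,   1.        ]]), 'eye': array([ 0.41648887, -0.06080108,  0.97970215]), 'rotation': array([[ 0.01043759,  0.99724118, -0.07349206],
       [-0.99980576,  0.00917912, -0.01744092],
       [-0.01671821,  0.07365983,  0.99714329]])}
{'K': array([[325.1922621 ,   0.        , 275.34841459],
       [  0.        , 325.1922621 , 205.02809879],
       [  0.        ,   0.        ,   1.        ]]), 'eye': array([ 0.2599025 , -0.59921605,  0.38334158]), 'rotation': array([[ 0.29665583,  0.92373074,  0.24231559],
       [-0.95498326,  0.28734865,  0.07374089],
       [-0.00151233, -0.253283  ,  0.96739105]])}
```

View pics/top0.png

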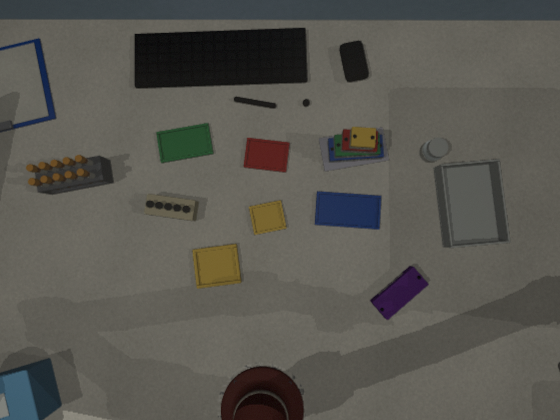

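View pics/scene0.png

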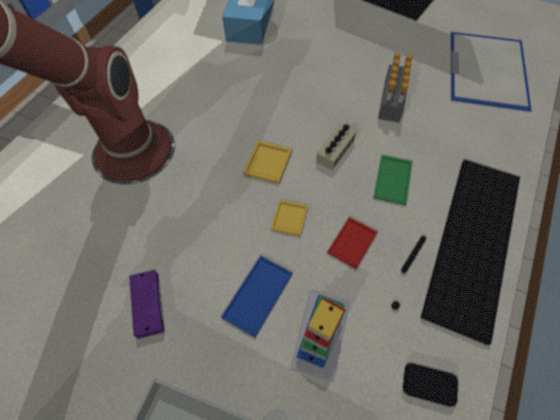

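The top view shows the small yellow cradle at (267,217), red at (267,155), green at (185,143) and blue at (348,210). The stack is at (358,143) and the rack at (170,207). The purple decoy is at (399,293) and the big yellow decoy at (217,266). The scene view agrees: stack (322,328), yellow cradle (290,218), red (353,243), green (393,179), blue (257,295).

```bash
cat > h.py <<'E'
from rig import env, grab_frame, camera_model, order
import cv2,numpy as np
HUE=dict(yellow=(18,34),red=(0,8),green=(45,85),blue=(100,125))
def mask(img,c,smin=110,vmin=40):
    h,s,v=cv2.split(cv2.cvtColor(img,cv2.COLOR_BGR2HSV)); lo,hi=HUE[c]
    m=((h>=lo)&(h<=hi)); 
    if c=="red": m|=h>=172
    return (m&(s>smin)&(v>vmin)).astype(np.uint8)
def blobs(img,c,amin=120,**k):
    cs,_=cv2.findContours(mask(img,c,**k),cv2.RETR_EXTERNAL,cv2.CHAIN_APPROX_NONE)
    return [q.reshape(-1,2).astype(float) for q in cs if cv2.contourArea(q)>amin]
def rays(px,cam,fish=False):
    K=cam["K"]; a=(np.atleast_2d(px)-K[:2,2])/K[0,0]
    if fish:
        r=np.linalg.norm(a,axis=1,keepdims=True)+1e-12
        d=np.hstack([a/r*np.sin(r),np.cos(r)])
    else: d=np.hstack([a,np.ones((len(a),1))])
    return (d*[1,-1,-1])@cam["rotation"].T
def plane(px,cam,z,fish=False):
    d=rays(px,cam,fish); return cam["eye"]+d*((z-cam["eye"][2])/d[:,2])[:,None]
def tri(pa,ca,pb,cb,fa=False,fb=False):
    a=rays(pa,ca,fa)[0];b=rays(pb,cb,fb)[0]
    t=np.linalg.lstsq(np.c_[a,-b],cb["eye"]-ca["eye"],rcond=None)[0]
    p,q=ca["eye"]+t[0]*a,cb["eye"]+t[1]*b
    return (p+q)/2,np.linalg.norm(p-q)
def rect(P):
    "centre mm, sides mm (long,short), yaw of long side deg"
    (c,s,_)=r=cv2.minAreaRect((P[:,:2]*1000).astype(np.float32)); B=cv2.boxPoints(r)
    e=max(B[1]-B[0],B[2]-B[1],key=np.linalg.norm)
    return np.round(c,1),np.round(sorted(s)[::-1],1),round(np.degrees(np.arctan2(e[1],e[0]))%180,1)
E
cat > m1.py <<'E'
from h import *
T,S=cv2.imread("pics/top0.png"),cv2.imread("pics/scene0.png"); ct,cs=camera_model("top"),camera_model("scene")
for c in HUE:
    for n,I,cam in(("top",T,ct),("scene",S,cs)):
        for q in blobs(I,c):
            m=(q.min(0)+q.max(0))/2
            print(c,n,np.round(m),len(q),*[x for z in (.01,.126) for x in rect(plane(q,cam,z))])
E
python3 m1.py
```

```text
yellow top [216. 266.] 160 [341.9 117.5] [110.   95.7] 98.2 [350.8  96.2] [96.9 84.3] 98.2
yellow top [267. 218.] 115 [463.   -6.7] [81.  70.7] 101.9 [457.4 -13.2] [71.3 62.2] 101.9
yellow top [362. 137.] 83 [ 666.5 -244.3] [61.9 49.9] 86.5 [ 636.6 -222.4] [54.5 43.9] 86.5
yellow scene [326. 318.] 94 [ 633.9 -191.2] [64.3 51.9] 86.2 [ 637.2 -224.1] [55.3 44.6] 86.2
yellow scene [288. 218.] 111 [463.2  -9.2] [83.  70.1] 102.4 [490.4 -67.5] [71.4 60.3] 102.4
yellow scene [267. 162.] 132 [341.7 115.4] [114.3  95.9] 98.3 [385.9  39.7] [98.3 82.5] 98.3
yellow scene [394.  71.] 80 [529.6 579.6] [160.6  16.5] 101.9 [547.6 439.1] [138.2  14.2] 101.9
red top [256. 412.] 109 [-4.4 15.1] [98.2 32.4] 91.0 [45.9  6. ] [86.4 28.5] 91.0
red top [250. 394.] 192 [49.8 41.1] [175.7  69. ] 130.8 [93.7 28.9] [154.7  60.7] 130.8
red top [266. 154.] 138 [620.2  -1.9] [107.   75.2] 83.7 [595.9  -8.9] [94.2 66.2] 83.7
red top [360. 140.] 138 [ 658.2 -236.1] [87.5 51.8] 86.7 [ 629.2 -215.1] [77.1 45.6] 86.7
red scene [318. 338.] 64 [ 634.5 -236. ] [52.2 20.2] 5.5 [ 637.7 -262.6] [44.9 17.4] 5.5
red scene [35
[... 787 characters left out ...]
6] 86.4 [ 475.  -188.2] [139.4  71.9] 86.4
blue top [27. 83.] 304 [803.4 616.9] [218.5 109.1] 13.5 [757.1 535.9] [192.3  96. ] 13.5
blue scene [311. 358.] 63 [ 638.4 -276.5] [54.4 15.6] 2.9 [ 641.1 -297.5] [46.8 13.4] 2.9
blue scene [256. 296.] 186 [ 483.6 -207.8] [157.1  81.8] 86.5 [ 507.9 -238.3] [135.2  70.4] 86.5
blue scene [491.  76.] 333 [781.1 707.5] [300.9 212.8] 104.1 [763.9 549.1] [258.9 183.1] 104.1
blue scene [248.  21.] 246 [  6.4 605.6] [226.3 149. ] 107.7 [ 97.4 461.4] [194.7 128.2] 107.7
blue scene [143.   8.] 54 [-335.7  517.2] [102.4  56.8] 138.2 [-196.9  385.3] [88.1 48.9] 138.2
blue scene [34.  9.] 68 [-676.2  362.9] [129.3  80.2] 150.4 [-489.9  252.6] [111.2  69. ] 150.4
```

```bash
cat >> h.py <<'E'
def go(x,y,z,yaw):
    o=env.observe(); R=o["ee_rot"]; cur=np.degrees(np.arctan2(R[1,1],R[0,1]))
    d=R.T@(np.array([x,y,z])-o["ee_pos"]); t=(yaw-cur+90)%180-90
    print("t",round(o["time_s"],2),"at",np.round(o["ee_pos"],4),"yaw",round(cur,2),"slide",np.round(d,4),"twist",round(-np.radians(t),3),"w",o["width"],"grip",o["grip_force"])
E
python3 - <<'E'
from h import *
T,S=cv2.imread("pics/top0.png"),cv2.imread("pics/scene0.png"); ct,cs=camera_model("top"),camera_model("scene")
def cen(q): return cv2.minAreaRect(q.astype(np.float32))[0]
# rim/lid heights: triangulate the blob corners (projected-plane centre used as pixel centre)
for c,a,b in(("yellow",(362,137),(326,318)),("yellow",(267,218),(288,218)),("red",(266,154),(352,242)),("green",(184,142),(392,180)),("blue",(348,210),(256,296))):
    f=lambda I,p:min(blobs(I,c),key=lambda q:np.linalg.norm((q.min(0)+q.max(0))/2-p))
    p,g=tri(cen(f(T,a)),ct,cen(f(S,b)),cs); print(c,np.round(p*1000,1),round(g*1000,1))
go(.60,-.223,.29,-3.6)
E
```

```text
yellow [ 637.6 -223.3  121.5] 0.2
yellow [462.5  -7.    4.4] 1.7
red [620.6  -2.    4.6] 1.8
green [6.516e+02 2.083e+02 1.000e-01] 1.3
blue [ 482.3 -207.6    3. ] 2.5
t 0.1 at [ 0.193  -0.62    0.2176] yaw -72.71 slide [ 0.5066 -0.2582 -0.0718] twist -1.206 w 0.09298838790122116 grip 0.0
```

Units first: shifts go in shares of 0.6 m and turns go in shares of 4 rad. So 0.5066 m / 0.6 = 0.8443, 0.33 m / 0.6 = 0.55, -1.206 rad / 4 = -0.3015.

Emit:
arm_command --increments '[{"slide": [0.0333,-0.0167,-0.0067],"twist": -0.015},{"slide": [0.1,-0.05,-0.0167],"twist": -0.045},{"slide": [0.1833,-0.0917,-0.0267],"twist": -0.08},{"slide": [0.275,-0.1383,-0.04],"twist": -0.1175},{"slide": [0.3667,-0.1867,-0.0533],"twist": -0.155},{"slide": [0.4583,-0.2333,-0.0667],"twist": -0.1925},{"slide": [0.55,-0.28,-0.08],"twist": -0.225},{"slide": [0.6417,-0.3267,-0.0917],"twist": -0.2575},{"slide": [0.7333,-0.3733,-0.1033],"twist": -0.2825},{"slide": [0.8,-0.4083,-0.1133],"twist": -0.295},{"slide": [0.8443,-0.4303,-0.1197],"twist": -0.3015},{"slide": [0.8443,-0.4303,-0.1197],"twist": -0.3015},{"slide": [0.8443,-0.4303,-0.1197],"twist": -0.3015}]' --fingers 1

```text
time_s: 1.72
ee_pos: [0.5991, -0.2242, 0.2903]
ee_rot: [[0.063, 0.998, -0.002], [0.998, -0.063, -0.001], [-0.001, -0.001, -1.0]]
contact_force: [-0.2, -0.5, -0.7]
width: 0.093
grip_force: 0.0
```

```bash
cat > w.py <<'E'
from h import *
import sys
n,c,z=sys.argv[1],sys.argv[2],float(sys.argv[3])
cam=camera_model("wrist"); I=grab_frame("wrist"); cv2.imwrite(f"pics/{n}.png",I); np.save(f"pics/{n}.npy",cam,allow_pickle=True)
for q in blobs(I,c,200): print(c,np.round(cv2.minAreaRect(q.astype(np.float32))[0]),rect(plane(q,cam,z,True)))
E
python3 w.py w1 yellow .126; python3 -c "
from h import *
go(.637,-.223,.2,-3.6)"
```

```text
yellow [298. 361.] (array([ 616.1, -456.4]), array([143.3,  33.2]), np.float32(176.4))
yellow [455. 343.] (array([ 870. , -467.2]), array([311.8,  43.3]), np.float32(176.5))
yellow [454. 295.] (array([ 826.6, -380.7]), array([93.5, 41.7]), np.float32(103.3))
yellow [ 96. 295.] (array([ 352.9, -350.5]), array([93.1, 41.6]), np.float32(71.0))
yellow [312. 184.] (array([ 637.1, -221.6]), array([54.4, 43.6]), np.float32(86.9))
yellow [171.  31.] (array([500.5, -45.8]), array([61.7, 53.6]), np.float32(102.1))
yellow [95.  8.] (array([403.6,   4.9]), array([61.6, 20.7]), np.float32(163.2))
t 1.77 at [ 0.5988 -0.2249  0.2903] yaw -3.71 slide [0.0045 0.0381 0.0903] twist -0.002 w 0.09317981794549735 grip 0.0
```

View pics/w1.png

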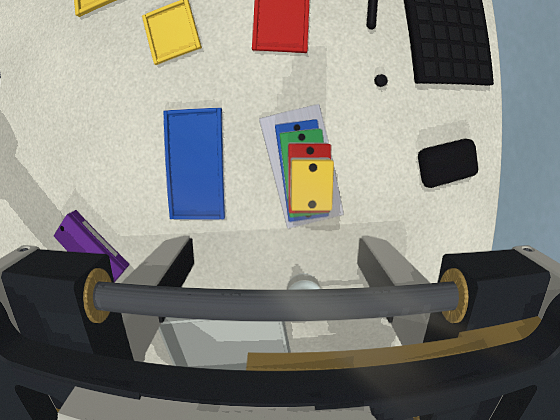

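The wrist view has the yellow lid at (312,184), which gives 54.4 × 43.6 mm at z = 0.126, so size and height agree. I'll descend and grip.

Scaled: 0.185 m / 0.6 = 0.3083, 0.038 m / 0.6 = 0.0633, -0.01 rad / 4 = -0.0025.

Emit:
arm_command --increments '[{"slide": [0.0083,0.025,0.0333],"twist": -0.0025},{"slide": [0.0083,0.0633,0.0833],"twist": -0.0025},{"slide": [0.0083,0.0633,0.1333],"twist": -0.0025},{"slide": [0.0083,0.0633,0.1833],"twist": -0.0025},{"slide": [0.0083,0.0633,0.2333],"twist": -0.0025},{"slide": [0.0083,0.0633,0.275],"twist": -0.0025},{"slide": [0.0083,0.0633,0.3],"twist": -0.0025},{"slide": [0.0083,0.0633,0.3083],"twist": -0.0025},{"slide": [0.0083,0.0633,0.3083],"twist": -0.0025},{"slide": [0.0083,0.0633,0.3083],"twist": -0.0025}]'

```text
time_s: 3.02
ee_pos: [0.6392, -0.221, 0.1066]
ee_rot: [[0.053, 0.999, 0.002], [0.999, -0.053, -0.001], [-0.0, 0.002, -1.0]]
contact_force: [-0.1, 0.4, -0.0]
width: 0.0932
grip_force: 0.0
```

Emit:
arm_command --increments '[{"slide": [0,0,0],"twist": 0},{"slide": [0,0,0],"twist": 0},{"slide": [0,0,0],"twist": 0},{"slide": [0,0,0],"twist": 0},{"slide": [0,0,0],"twist": 0},{"slide": [0,0,0],"twist": 0}]' --fingers 0 --grip_force 30

```text
time_s: 3.78
ee_pos: [0.6383, -0.2209, 0.1054]
ee_rot: [[0.053, 0.999, -0.0], [0.999, -0.053, 0.0], [0.0, -0.0, -1.0]]
contact_force: [-0.5, 0.4, -1.1]
width: 0.0438
grip_force: 30.0
```

Scaled: 0.2035 m / 0.6 = 0.3392, -0.06 m / 0.6 = -0.1, -0.262 rad / 4 = -0.0655.

Emit:
arm_command --increments '[{"slide": [0,0,-0.0083],"twist": 0},{"slide": [0,0,-0.0333],"twist": 0},{"slide": [0,0,-0.0667],"twist": 0},{"slide": [0.0133,-0.0133,-0.0917],"twist": -0.0025},{"slide": [0.0467,-0.0433,-0.1],"twist": -0.0075},{"slide": [0.0967,-0.0883,-0.1],"twist": -0.0175},{"slide": [0.15,-0.1367,-0.1],"twist": -0.03},{"slide": [0.2033,-0.185,-0.1],"twist": -0.04},{"slide": [0.2567,-0.2333,-0.1],"twist": -0.05},{"slide": [0.3,-0.2733,-0.1],"twist": -0.0575},{"slide": [0.3267,-0.2983,-0.1],"twist": -0.0625},{"slide": [0.3392,-0.31,-0.1],"twist": -0.0655},{"slide": [0.3392,-0.31,-0.1],"twist": -0.0655},{"slide": [0.3392,-0.31,-0.1],"twist": -0.0655}]'

```text
time_s: 5.52
ee_pos: [0.4642, -0.0087, 0.1656]
ee_rot: [[-0.206, 0.979, 0.001], [0.979, 0.206, -0.0], [-0.001, 0.001, -1.0]]
contact_force: [-0.3, 0.4, -1.1]
width: 0.0439
grip_force: 30.0
```

```bash
python3 w.py w2 yellow .01; python3 -c "
from h import *
go(.463,-.008,.014,12)"
```

```text
yellow [311. 354.] (array([ 571.1, -208.6]), array([518.1,  42.3]), np.float32(11.8))
yellow [373. 305.] (array([ 603.5, -120.7]), array([80.8, 20.7]), np.float32(104.9))
yellow [182. 302.] (array([ 382.8, -164.8]), array([86.4, 21.6]), np.float32(95.1))
yellow [275. 252.] (array([478.2, -75.2]), array([96.6, 88.5]), np.float32(11.8))
yellow [274. 176.] (array([460. ,   6.3]), array([71.3, 57.3]), np.float32(11.9))
yellow [184.  50.] (array([341.7, 117.5]), array([110.4,  98.4]), np.float32(97.9))
t 5.58 at [ 0.4641 -0.0087  0.1655] yaw 11.87 slide [ 0.001  -0.0011  0.1515] twist -0.002 w 0.043375010773469634 grip 29.995611906051636
```

View pics/w2.png

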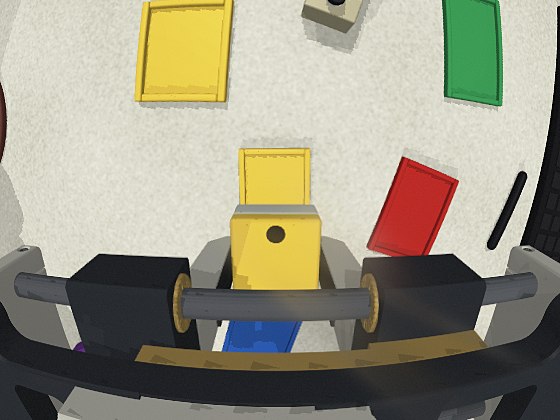

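The wrist view shows the cassette (276,250) lined up with the yellow cradle (274,180). The cradle centre comes out near (463,-6.5) mm. I'll lower it.

Scaled: 0.151 m / 0.6 = 0.2517, 0.15 m / 0.6 = 0.25.

Emit:
arm_command --increments '[{"slide": [0.0033,-0.0017,0.0167],"twist": 0},{"slide": [0.0033,-0.0017,0.05],"twist": 0},{"slide": [0.0033,-0.0017,0.1],"twist": 0},{"slide": [0.0033,-0.0017,0.15],"twist": 0},{"slide": [0.0033,-0.0017,0.1917],"twist": 0},{"slide": [0.0033,-0.0017,0.22],"twist": 0},{"slide": [0.0033,-0.0017,0.2367],"twist": 0},{"slide": [0.0033,-0.0017,0.245],"twist": 0},{"slide": [0.0033,-0.0017,0.2483],"twist": 0},{"slide": [0.0033,-0.0017,0.25],"twist": 0},{"slide": [0.0033,-0.0017,0.2517],"twist": 0},{"slide": [0.0033,-0.0017,0.2517],"twist": 0}]'

```text
time_s: 7.08
ee_pos: [0.4622, -0.0061, 0.0147]
ee_rot: [[-0.207, 0.978, 0.0], [0.978, 0.207, 0.0], [-0.0, 0.0, -1.0]]
contact_force: [-0.0, -0.6, -1.2]
width: 0.0441
grip_force: 30.0
```

Scaled: 0.001 m / 0.6 = 0.0017, 0.0005 m / 0.6 = 0.0008.

Emit:
arm_command --increments '[{"slide": [0,0,0.0008],"twist": 0},{"slide": [0,0,0.0017],"twist": 0},{"slide": [0,0,0.0017],"twist": 0}]'

```text
time_s: 7.45
ee_pos: [0.462, -0.006, 0.0135]
ee_rot: [[-0.208, 0.978, -0.0], [0.978, 0.208, 0.0], [0.0, -0.0, -1.0]]
contact_force: [1.0, 0.1, -1.0]
width: 0.0442
grip_force: 30.0
```

Scaled: 0.001 m / 0.6 = 0.0017, 0.0005 m / 0.6 = 0.0008.

Emit:
arm_command --increments '[{"slide": [0,0,0.0008],"twist": 0},{"slide": [0,0,0.0017],"twist": 0},{"slide": [0,0,0.0017],"twist": 0}]'

```text
time_s: 7.82
ee_pos: [0.4621, -0.006, 0.0133]
ee_rot: [[-0.208, 0.978, 0.0], [0.978, 0.208, -0.001], [-0.001, 0.0, -1.0]]
contact_force: [-1.5, 0.5, 8.5]
width: 0.0434
grip_force: 30.0
```

Scaled: -0.25 m / 0.6 = -0.4167, -0.23 m / 0.6 = -0.3833.

Emit:
arm_command --increments '[{"slide": [0,0,0],"twist": 0},{"slide": [0,0,0],"twist": 0},{"slide": [0,0,0],"twist": 0},{"slide": [0,0,0],"twist": 0},{"slide": [0,0,-0.0083],"twist": 0},{"slide": [0,0,-0.0333],"twist": 0},{"slide": [0,0,-0.0833],"twist": 0},{"slide": [0,0,-0.15],"twist": 0},{"slide": [0,0,-0.2333],"twist": 0},{"slide": [0,0,-0.3167],"twist": 0},{"slide": [0,0,-0.3833],"twist": 0},{"slide": [0,0,-0.4167],"twist": 0},{"slide": [0,0,-0.4167],"twist": 0}]' --fingers 0.8

```text
time_s: 9.45
ee_pos: [0.4626, -0.006, 0.264]
ee_rot: [[-0.207, 0.978, 0.004], [0.978, 0.207, -0.0], [-0.001, 0.004, -1.0]]
contact_force: [0.4, 0.6, -1.0]
width: 0.0739
grip_force: 0.0
```

```bash
python3 w.py w3 yellow .034; python3 -c "
from h import *
go(.6,-.21,.27,-3.1)"
```

```text
yellow [365. 351.] (array([ 713.4, -244.3]), array([630.6,  52.7]), np.float32(11.7))
yellow [425. 298.] (array([ 726.9, -139. ]), array([109.,  41.]), np.float32(116.1))
yellow [126. 298.] (array([ 277.8, -232.3]), array([108.8,  40.9]), np.float32(87.7))
yellow [274. 174.] (array([461.6,  -1.7]), array([76.5, 67.5]), np.float32(101.9))
yellow [204.  66.] (array([347.8, 114.4]), array([103.8,  92.1]), np.float32(98.2))
t 9.5 at [ 0.4618 -0.0062  0.2626] yaw 11.97 slide [-0.2281  0.093  -0.0072] twist 0.263 w 0.07411557442797197 grip 0.0
```

View pics/w3.png

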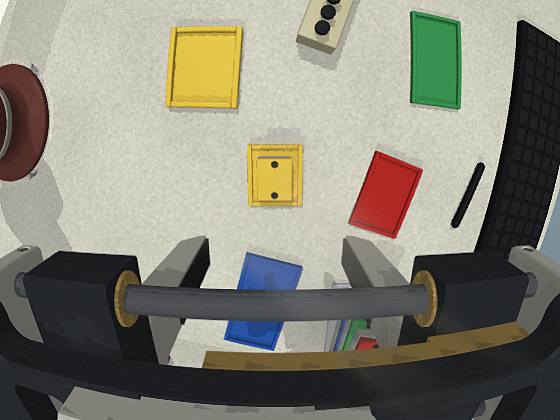

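The yellow lid (275,180) sits inside its cradle (275,176), square with it. On to red.

Scaled: -0.228 m / 0.6 = -0.38, 0.093 m / 0.6 = 0.155, 0.263 rad / 4 = 0.0658.

Emit:
arm_command --increments '[{"slide": [-0.02,0.0083,0],"twist": 0.005},{"slide": [-0.075,0.03,-0.0033],"twist": 0.015},{"slide": [-0.1583,0.0633,-0.0067],"twist": 0.0275},{"slide": [-0.2417,0.0967,-0.01],"twist": 0.0425},{"slide": [-0.3167,0.1283,-0.0117],"twist": 0.055},{"slide": [-0.3633,0.1483,-0.0117],"twist": 0.0625},{"slide": [-0.38,0.155,-0.0117],"twist": 0.0658},{"slide": [-0.38,0.155,-0.0117],"twist": 0.0658},{"slide": [-0.38,0.155,-0.0117],"twist": 0.0658}]' --fingers 1

```text
time_s: 10.62
ee_pos: [0.5999, -0.208, 0.2694]
ee_rot: [[0.052, 0.999, -0.001], [0.999, -0.052, 0.001], [0.001, -0.001, -1.0]]
contact_force: [-0.8, 1.1, 0.3]
width: 0.093
grip_force: 0.0
```

```bash
python3 w.py w4 red .096;  python3 - <<'E'
from h import *
c=np.load("pics/w3.npy",allow_pickle=True).item()
print(plane([[275,180]],c,.034,True),plane([[275,175.5]],c,.01,True))
T=grab_frame("top");S=grab_frame("scene")
for n,I in(("top",T),("scene",S)):
    for q in blobs(I,"red"): print(n,rect(plane(q,camera_model(n),.096)))
go(.637,-.21,.075,-3.1)
E
```

```text
red [311. 196.] (array([ 637.5, -220.1]), array([78.9, 47.3]), np.float32(87.6))
red [282.  29.] (array([616.3, -37.9]), array([70.9, 60.1]), np.float32(83.7))
[[ 0.46349535 -0.00779447  0.034     ]] [[ 0.4632349  -0.00622639  0.01      ]]
top (array([  35.7, -271.5]), array([144.6,  25.1]), np.float32(91.0))
top (array([34.1,  1.9]), array([106.9,  31.6]), np.float32(91.0))
top (array([72.4, -4. ]), array([177.1, 108.2]), np.float32(91.0))
top (array([ 155.5, -414.8]), array([243.1, 240.3]), np.float32(86.8))
top (array([602.3,  -7. ]), array([97.2, 68.2]), np.float32(83.7))
top (array([ 637.9, -204. ]), array([47.6, 46. ]), np.float32(176.2))
top (array([ 624.5, -398. ]), array([644. , 269.3]), np.float32(0.0))
scene (array([ 637.6, -222.6]), array([79.9, 46.9]), np.float32(87.5))
scene (array([620.9, -73. ]), array([45.4, 42. ]), np.float32(175.8))
scene (array([638. , -15.2]), array([46. , 28.7]), np.float32(174.9))
scene (array([518.2,  -6.2]), array([88. , 71.3]), np.float32(178.4))
scene (array([ 76.3, -94.7]), array([168.1,  76.5]), np.float32(7.5))
scene (array([-142.6,   95.4]), array([481.6, 140.1]), np.float32(145.8))
scene (array([188.6, 370.3]), array([998.8, 409.7]), np.float32(157.7))
scene (array([-395.7,  305.7]), array([171.3,  67.1]), np.float32(145.6))
t 10.78 at [ 0.6001 -0.2086  0.2699] yaw -2.99 slide [0.0005 0.0369 0.1949] twist 0.002 w 0.09318087200133347 grip 0.0
```

View pics/w4.png

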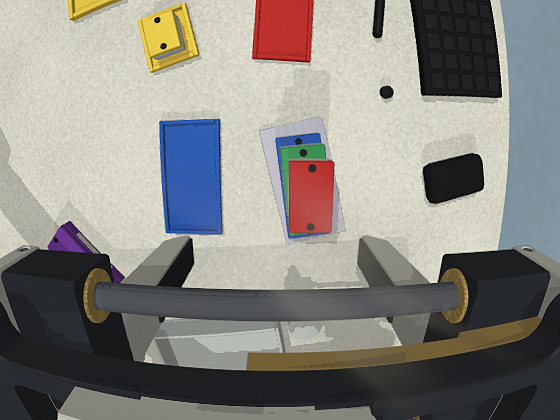

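Red lid at (311,196): 79 × 47 mm at z = 0.096, centre (637.5,-220.1). Grip.

Scaled: 0.1945 m / 0.6 = 0.3242, 0.038 m / 0.6 = 0.0633, -0.01 rad / 4 = -0.0025.

Emit:
arm_command --increments '[{"slide": [-0.0083,0.025,0.0333],"twist": -0.0025},{"slide": [-0.016,0.0633,0.0833],"twist": -0.0025},{"slide": [-0.016,0.0633,0.1417],"twist": -0.0025},{"slide": [-0.016,0.0633,0.2],"twist": -0.0025},{"slide": [-0.016,0.0633,0.25],"twist": -0.0025},{"slide": [-0.016,0.0633,0.2917],"twist": -0.0025},{"slide": [-0.016,0.0633,0.3167],"twist": -0.0025},{"slide": [-0.016,0.0633,0.3242],"twist": -0.0025},{"slide": [-0.016,0.0633,0.3242],"twist": -0.0025},{"slide": [-0.016,0.0633,0.3242],"twist": -0.0025}]'

```text
time_s: 12.02
ee_pos: [0.6386, -0.2216, 0.0762]
ee_rot: [[0.044, 0.999, 0.002], [0.999, -0.044, -0.001], [-0.0, 0.002, -1.0]]
contact_force: [-1.1, -0.5, -0.0]
width: 0.093
grip_force: 0.0
```

Emit:
arm_command --increments '[{"slide": [0,0,0],"twist": 0},{"slide": [0,0,0],"twist": 0},{"slide": [0,0,0],"twist": 0},{"slide": [0,0,0],"twist": 0},{"slide": [0,0,0],"twist": 0},{"slide": [0,0,0],"twist": 0}]' --fingers 0 --grip_force 35

```text
time_s: 12.78
ee_pos: [0.6378, -0.2214, 0.0749]
ee_rot: [[0.044, 0.999, 0.0], [0.999, -0.044, 0.0], [0.0, 0.0, -1.0]]
contact_force: [0.2, 0.5, 0.2]
width: 0.0479
grip_force: 35.0
```

```bash
python3 -c "
from h import *
go(.620,-.0025,.130,-6.4)"
```

```text
t 12.78 at [ 0.6378 -0.2214  0.0749] yaw -2.51 slide [ 0.2179 -0.0274 -0.055 ] twist 0.068 w 0.0479285761259986 grip 34.98653948307037
```

Scaled: 0.217 m / 0.6 = 0.3617, -0.055 m / 0.6 = -0.0917, 0.068 rad / 4 = 0.017.

Emit:
arm_command --increments '[{"slide": [0,0,-0.0083],"twist": 0},{"slide": [0,0,-0.0333],"twist": 0},{"slide": [0,0,-0.0667],"twist": 0},{"slide": [0.0167,-0.0017,-0.0867],"twist": 0},{"slide": [0.0583,-0.0067,-0.0917],"twist": 0.0025},{"slide": [0.1167,-0.015,-0.0917],"twist": 0.005},{"slide": [0.1833,-0.0233,-0.0917],"twist": 0.0088},{"slide": [0.25,-0.0317,-0.0917],"twist": 0.0125},{"slide": [0.305,-0.0383,-0.0917],"twist": 0.015},{"slide": [0.3417,-0.0433,-0.0917],"twist": 0.017},{"slide": [0.3583,-0.0457,-0.0917],"twist": 0.017},{"slide": [0.3617,-0.0457,-0.0917],"twist": 0.017},{"slide": [0.3617,-0.0457,-0.0917],"twist": 0.017}]'

```text
time_s: 14.4
ee_pos: [0.62, -0.0048, 0.13]
ee_rot: [[0.113, 0.994, -0.0], [0.994, -0.113, -0.001], [-0.001, 0.0, -1.0]]
contact_force: [0.1, -1.1, -1.8]
width: 0.0476
grip_force: 35.0
```

```bash
python3 w.py w5 red .01; python3 -c "
from h import *
go(.620,-.0033,.0135,-6.4)"
```

```text
red [275. 326.] (array([ 604. , -141.2]), array([92.1, 12.5]), np.float32(173.0))
red [276. 236.] (array([615.4, -43.2]), array([106.7,  93.8]), np.float32(83.4))
red [276. 156.] (array([624.5,  34.6]), array([75.2, 35.8]), np.float32(173.7))
t 14.45 at [ 0.62   -0.0051  0.1299] yaw -6.53 slide [ 0.0019 -0.0002  0.1164] twist -0.002 w 0.047449424882219454 grip 34.986584186553955
```

Scaled: 0.1165 m / 0.6 = 0.1942, 0.116 m / 0.6 = 0.1933.

Emit:
arm_command --increments '[{"slide": [0.0033,0,0.0167],"twist": 0},{"slide": [0.0033,0,0.05],"twist": 0},{"slide": [0.0033,0,0.0917],"twist": 0},{"slide": [0.0033,0,0.1333],"twist": 0},{"slide": [0.0033,0,0.1633],"twist": 0},{"slide": [0.0033,0,0.18],"twist": 0},{"slide": [0.0033,0,0.1883],"twist": 0},{"slide": [0.0033,0,0.1917],"twist": 0},{"slide": [0.0033,0,0.1933],"twist": 0},{"slide": [0.0033,0,0.1942],"twist": 0},{"slide": [0.0033,0,0.1942],"twist": 0}]'

```text
time_s: 15.82
ee_pos: [0.6203, -0.0014, 0.0138]
ee_rot: [[0.112, 0.994, 0.001], [0.994, -0.112, 0.0], [0.0, 0.001, -1.0]]
contact_force: [0.0, 0.6, -2.4]
width: 0.0477
grip_force: 35.0
```

Scaled: 0.001 m / 0.6 = 0.0017, 0.0005 m / 0.6 = 0.0008.

Emit:
arm_command --increments '[{"slide": [0,0,0.0008],"twist": 0},{"slide": [0,0,0.0017],"twist": 0},{"slide": [0,0,0.0017],"twist": 0}]'

```text
time_s: 16.2
ee_pos: [0.6202, -0.0014, 0.0129]
ee_rot: [[0.112, 0.994, 0.0], [0.994, -0.112, -0.0], [-0.0, 0.0, -1.0]]
contact_force: [-0.6, 0.3, 1.8]
width: 0.0472
grip_force: 35.0
```

Scaled: -0.25 m / 0.6 = -0.4167, -0.23 m / 0.6 = -0.3833.

Emit:
arm_command --increments '[{"slide": [0,0,0],"twist": 0},{"slide": [0,0,0],"twist": 0},{"slide": [0,0,0],"twist": 0},{"slide": [0,0,0],"twist": 0},{"slide": [0,0,-0.0083],"twist": 0},{"slide": [0,0,-0.0333],"twist": 0},{"slide": [0,0,-0.0833],"twist": 0},{"slide": [0,0,-0.15],"twist": 0},{"slide": [0,0,-0.2333],"twist": 0},{"slide": [0,0,-0.3167],"twist": 0},{"slide": [0,0,-0.3833],"twist": 0},{"slide": [0,0,-0.4167],"twist": 0},{"slide": [0,0,-0.4167],"twist": 0}]' --fingers 0.8

```text
time_s: 17.82
ee_pos: [0.6211, -0.0011, 0.2654]
ee_rot: [[0.112, 0.994, 0.006], [0.994, -0.112, 0.0], [0.001, 0.005, -1.0]]
contact_force: [0.1, 0.6, -1.4]
width: 0.0737
grip_force: 0.0
```

```bash
python3 w.py w6 red .034; python3 -c "
from h import *
go(.6,-.2,.25,-3)"
```

```text
red [274. 174.] (array([621. ,   3.2]), array([99.9, 71.2]), np.float32(83.5))
t 17.88 at [ 0.6201 -0.0014  0.2635] yaw -6.41 slide [-0.1997  0.0022  0.0135] twist -0.059 w 0.07442570987854272 grip 0.0
```

View pics/w6.png

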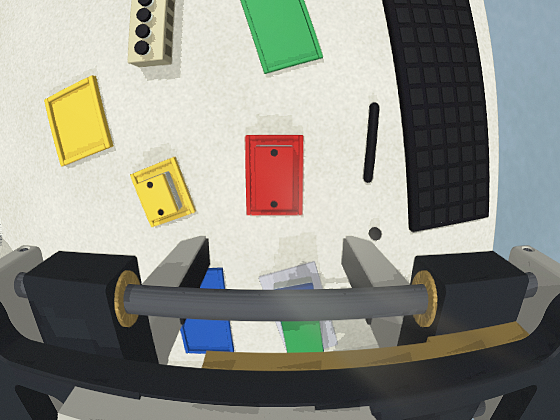

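Red lid (274,178) is centred and square in its cradle (274,175). Next I look at green.

Scaled: -0.2 m / 0.6 = -0.3333, 0.0135 m / 0.6 = 0.0225, -0.059 rad / 4 = -0.0148.

Emit:
arm_command --increments '[{"slide": [-0.02,0,0.0017],"twist": -0.0025},{"slide": [-0.075,0.0017,0.005],"twist": -0.005},{"slide": [-0.15,0.0017,0.01],"twist": -0.0075},{"slide": [-0.225,0.0033,0.015],"twist": -0.0113},{"slide": [-0.2833,0.0033,0.02],"twist": -0.0138},{"slide": [-0.32,0.0033,0.0225],"twist": -0.0148},{"slide": [-0.3333,0.0033,0.0225],"twist": -0.0148},{"slide": [-0.3333,0.0033,0.0225],"twist": -0.0148},{"slide": [-0.3333,0.0033,0.0225],"twist": -0.0148}]' --fingers 1

```text
time_s: 19.0
ee_pos: [0.6, -0.1987, 0.2489]
ee_rot: [[0.051, 0.999, -0.0], [0.999, -0.051, 0.001], [0.001, -0.0, -1.0]]
contact_force: [-0.5, 0.4, -0.1]
width: 0.0929
grip_force: 0.0
```

```bash
python3 w.py w7 green .066;  python3 - <<'E'
from h import *
S=grab_frame("scene")
for q in blobs(S,"green"): print(rect(plane(q,camera_model("scene"),.066)))
go(.637,-.21,.0455,-3.1)
E
```

```text
green [308. 201.] (array([ 635.5, -218.7]), array([105.3,  50.9]), np.float32(93.5))
(array([ 635. , -221.6]), array([104.5,  49.9]), np.float32(94.0))
(array([650.3, 159.6]), array([121.5,  69.8]), np.float32(100.8))
t 19.1 at [ 0.6001 -0.1988  0.2491] yaw -2.9 slide [-0.0095  0.0374  0.2036] twist 0.004 w 0.09313747091859707 grip 0.0
```

View pics/w7.png

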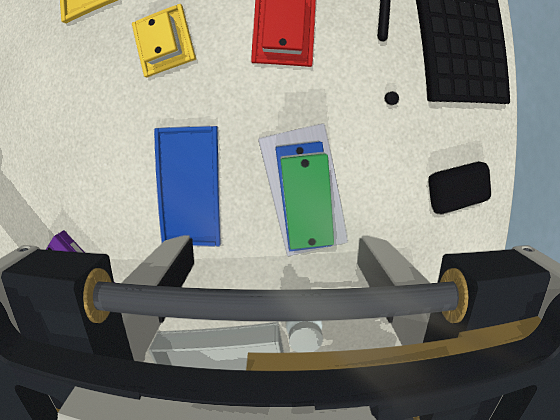

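Green lid at (308,201): 105 × 51 mm at z = 0.066, centre (635.5,-218.7), yaw 93.5°.

Scaled: 0.204 m / 0.6 = 0.34, 0.198 m / 0.6 = 0.33, -0.112 rad / 4 = -0.028.

Emit:
arm_command --increments '[{"slide": [-0.0133,0.025,0.0333],"twist": -0.0125},{"slide": [-0.03,0.06,0.0833],"twist": -0.028},{"slide": [-0.03,0.06,0.1417],"twist": -0.028},{"slide": [-0.03,0.06,0.2],"twist": -0.028},{"slide": [-0.03,0.06,0.25],"twist": -0.028},{"slide": [-0.03,0.06,0.3],"twist": -0.028},{"slide": [-0.03,0.06,0.33],"twist": -0.028},{"slide": [-0.03,0.06,0.34],"twist": -0.028},{"slide": [-0.03,0.06,0.34],"twist": -0.028},{"slide": [-0.03,0.06,0.34],"twist": -0.028}]'

```text
time_s: 20.35
ee_pos: [0.6358, -0.2205, 0.0463]
ee_rot: [[-0.059, 0.998, 0.002], [0.998, 0.059, -0.001], [-0.001, 0.002, -1.0]]
contact_force: [-0.5, 0.0, 0.9]
width: 0.0925
grip_force: 0.0
```

Emit:
arm_command --increments '[{"slide": [0,0,0],"twist": 0},{"slide": [0,0,0],"twist": 0},{"slide": [0,0,0],"twist": 0},{"slide": [0,0,0],"twist": 0},{"slide": [0,0,0],"twist": 0},{"slide": [0,0,0],"twist": 0}]' --fingers 0 --grip_force 40

```text
time_s: 21.1
ee_pos: [0.635, -0.2203, 0.045]
ee_rot: [[-0.059, 0.998, 0.0], [0.998, 0.059, 0.0], [0.0, 0.0, -1.0]]
contact_force: [0.7, -0.6, 0.3]
width: 0.0519
grip_force: 40.0
```

```bash
python3 -c "
from h import *
go(.6495,.2055,.135,10.7)"
```

```text
t 21.1 at [ 0.635  -0.2203  0.045 ] yaw 3.39 slide [ 0.4242  0.0397 -0.09  ] twist -0.128 w 0.05192810651057911 grip 39.99997079372406
```

Scaled: 0.4225 m / 0.6 = 0.7042, -0.09 m / 0.6 = -0.15, -0.128 rad / 4 = -0.032.

Emit:
arm_command --increments '[{"slide": [0,0,-0.0083],"twist": 0},{"slide": [0,0,-0.0333],"twist": 0},{"slide": [0,0,-0.075],"twist": 0},{"slide": [0.0167,0.0017,-0.1167],"twist": -0.0013},{"slide": [0.0583,0.005,-0.1417],"twist": -0.0025},{"slide": [0.1167,0.0117,-0.15],"twist": -0.005},{"slide": [0.1833,0.0183,-0.15],"twist": -0.0088},{"slide": [0.2533,0.025,-0.15],"twist": -0.0125},{"slide": [0.325,0.0317,-0.15],"twist": -0.015},{"slide": [0.4,0.0383,-0.15],"twist": -0.0188},{"slide": [0.4717,0.045,-0.15],"twist": -0.0225},{"slide": [0.5417,0.0517,-0.15],"twist": -0.025},{"slide": [0.6033,0.0567,-0.15],"twist": -0.0288},{"slide": [0.6533,0.0617,-0.15],"twist": -0.0313},{"slide": [0.6867,0.065,-0.15],"twist": -0.032},{"slide": [0.7008,0.0658,-0.15],"twist": -0.032},{"slide": [0.7042,0.0658,-0.15],"twist": -0.032},{"slide": [0.7042,0.0658,-0.15],"twist": -0.032}]'

```text
time_s: 23.35
ee_pos: [0.6496, 0.2021, 0.1349]
ee_rot: [[-0.184, 0.983, -0.0], [0.983, 0.184, -0.001], [-0.001, -0.0, -1.0]]
contact_force: [0.6, -1.4, -2.2]
width: 0.0517
grip_force: 40.0
```

```bash
python3 w.py w8 green .01; python3 -c "
from h import *
go(.6495,.204,.0135,10.7)"
```

```text
green [275. 334.] (array([677.4,  50.8]), array([101.9,  38.2]), np.float32(10.6))
green [275. 223.] (array([654.5, 174.4]), array([133.3, 102.7]), np.float32(100.6))
green [276. 136.] (array([639.9, 258.1]), array([78.8, 28.2]), np.float32(10.6))
t 23.4 at [0.6497 0.2019 0.135 ] yaw 10.59 slide [0.0022 0.0002 0.1214] twist -0.002 w 0.051385515188921364 grip 39.99941825866699
```

Scaled: 0.1215 m / 0.6 = 0.2025, 0.01 m / 0.6 = 0.0167.

Emit:
arm_command --increments '[{"slide": [0.0037,0,0.0167],"twist": 0},{"slide": [0.0037,0,0.05],"twist": 0},{"slide": [0.0037,0,0.0917],"twist": 0},{"slide": [0.0037,0,0.1333],"twist": 0},{"slide": [0.0037,0,0.1667],"twist": 0},{"slide": [0.0037,0,0.1867],"twist": 0},{"slide": [0.0037,0,0.1967],"twist": 0},{"slide": [0.0037,0,0.2],"twist": 0},{"slide": [0.0037,0,0.2017],"twist": 0},{"slide": [0.0037,0,0.2025],"twist": 0},{"slide": [0.0037,0,0.2025],"twist": 0}]'

```text
time_s: 24.78
ee_pos: [0.6491, 0.2061, 0.0139]
ee_rot: [[-0.186, 0.983, 0.001], [0.983, 0.186, 0.0], [0.0, 0.001, -1.0]]
contact_force: [0.3, 0.0, -2.5]
width: 0.0511
grip_force: 40.0
```

Scaled: 0.001 m / 0.6 = 0.0017, 0.0005 m / 0.6 = 0.0008.

Emit:
arm_command --increments '[{"slide": [0,0,0.0008],"twist": 0},{"slide": [0,0,0.0017],"twist": 0},{"slide": [0,0,0.0017],"twist": 0}]'

```text
time_s: 25.15
ee_pos: [0.649, 0.206, 0.013]
ee_rot: [[-0.186, 0.983, 0.0], [0.983, 0.186, 0.0], [0.0, 0.0, -1.0]]
contact_force: [-1.8, -1.1, 1.2]
width: 0.0517
grip_force: 40.0
```

Scaled: -0.25 m / 0.6 = -0.4167, -0.23 m / 0.6 = -0.3833.

Emit:
arm_command --increments '[{"slide": [0,0,0],"twist": 0},{"slide": [0,0,0],"twist": 0},{"slide": [0,0,0],"twist": 0},{"slide": [0,0,0],"twist": 0},{"slide": [0,0,-0.0083],"twist": 0},{"slide": [0,0,-0.0333],"twist": 0},{"slide": [0,0,-0.0833],"twist": 0},{"slide": [0,0,-0.15],"twist": 0},{"slide": [0,0,-0.2333],"twist": 0},{"slide": [0,0,-0.3167],"twist": 0},{"slide": [0,0,-0.3833],"twist": 0},{"slide": [0,0,-0.4167],"twist": 0},{"slide": [0,0,-0.4167],"twist": 0}]' --fingers 0.8

```text
time_s: 26.78
ee_pos: [0.6497, 0.2067, 0.2658]
ee_rot: [[-0.186, 0.983, 0.005], [0.983, 0.186, 0.002], [0.001, 0.006, -1.0]]
contact_force: [0.9, 0.3, -1.2]
width: 0.0745
grip_force: 0.0
```

```bash
python3 w.py w9 green .034; python3 -c "
from h import *
go(.59,-.18,.25,-3)"
```

```text
green [274. 174.] (array([648.7, 210.9]), array([124.6,  73.9]), np.float32(100.3))
t 26.82 at [0.6489 0.2061 0.2636] yaw 10.72 slide [-0.3684 -0.1297  0.0133] twist 0.24 w 0.07439533146621932 grip 0.0
```

View pics/w9.png

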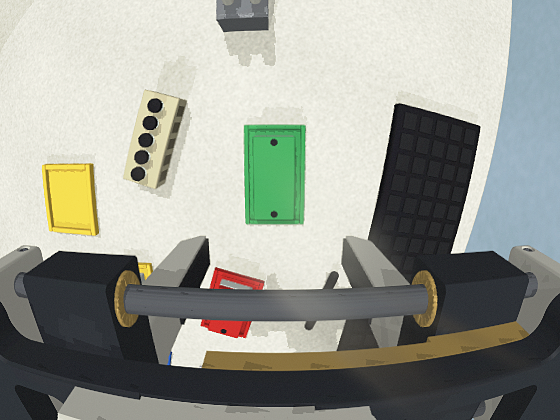

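Green lid (274,178) is seated and square in its cradle (275,174), and the rack (155,138) hasn't moved. Blue is last.

Scaled: -0.3685 m / 0.6 = -0.6142, 0.006 m / 0.6 = 0.01, 0.24 rad / 4 = 0.06.

Emit:
arm_command --increments '[{"slide": [-0.02,-0.0067,0.0017],"twist": 0.0025},{"slide": [-0.075,-0.0267,0.005],"twist": 0.0075},{"slide": [-0.1583,-0.055,0.01],"twist": 0.015},{"slide": [-0.2417,-0.085,0.015],"twist": 0.025},{"slide": [-0.325,-0.115,0.02],"twist": 0.0325},{"slide": [-0.4083,-0.1433,0.0225],"twist": 0.04},{"slide": [-0.4917,-0.1733,0.0225],"twist": 0.0488},{"slide": [-0.5617,-0.1983,0.0225],"twist": 0.055},{"slide": [-0.6,-0.2117,0.0225],"twist": 0.0588},{"slide": [-0.6142,-0.2167,0.0225],"twist": 0.06},{"slide": [-0.6142,-0.2167,0.0225],"twist": 0.06},{"slide": [-0.6142,-0.2167,0.0225],"twist": 0.06}]' --fingers 1

```text
time_s: 28.32
ee_pos: [0.5902, -0.1776, 0.249]
ee_rot: [[0.049, 0.999, 0.0], [0.999, -0.049, 0.002], [0.002, 0.0, -1.0]]
contact_force: [0.6, -1.0, 1.1]
width: 0.0932
grip_force: 0.0
```

```bash
python3 w.py w10 blue .036;python3 - <<'E'
from h import *
c=np.load("pics/w10.npy",allow_pickle=True).item()
for q in blobs(cv2.imread("pics/w10.png"),"blue",200): print(rect(plane(q,c,.01,True)))
S=grab_frame("scene")
for q in blobs(S,"blue"): print(rect(plane(q,camera_model("scene"),.036)))
go(.637,-.21,.0155,-3.1)
E
```

```text
blue [313. 212.] (array([ 634.3, -220.3]), array([131.4,  55. ]), np.float32(94.5))
blue [195. 201.] (array([ 490.9, -198.9]), array([148.9,  78.4]), np.float32(86.5))
(array([ 637.1, -228. ]), array([140.5,  58.8]), np.float32(94.5))
(array([ 483.8, -205.1]), array([159.1,  83.7]), np.float32(86.5))
(array([ 634.8, -223.3]), array([130.2,  53.5]), np.float32(94.6))
(array([ 488.8, -214.7]), array([152.1,  79.2]), np.float32(86.5))
(array([777.3, 672.1]), array([291.9, 205.8]), np.float32(104.0))
t 28.43 at [ 0.5902 -0.1781  0.2491] yaw -2.85 slide [-0.0298  0.0483  0.2336] twist 0.004 w 0.09291648669340859 grip 0.0
```

View pics/w10.png

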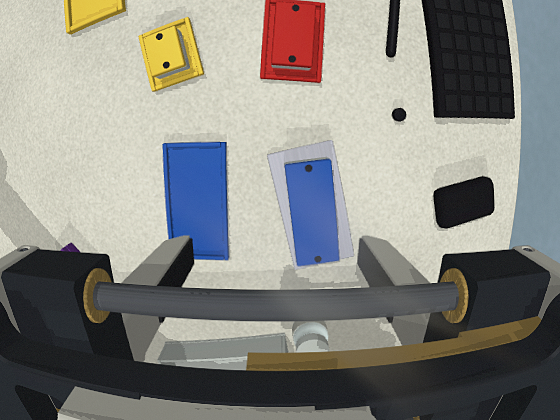

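Blue lid at (313,212): 131 × 55 mm at z = 0.036, centre (634.3,-220.3), yaw 94.5°. The blue cradle at (195,201) gives 159 × 84 mm, centre (483.8,-205.1).

Scaled: 0.2335 m / 0.6 = 0.3892, -0.04 m / 0.6 = -0.0667, -0.128 rad / 4 = -0.032.

Emit:
arm_command --increments '[{"slide": [-0.025,0.03,0.0333],"twist": -0.0125},{"slide": [-0.0667,0.0767,0.0833],"twist": -0.032},{"slide": [-0.0667,0.0767,0.15],"twist": -0.032},{"slide": [-0.0667,0.0767,0.2167],"twist": -0.032},{"slide": [-0.0667,0.0767,0.2833],"twist": -0.032},{"slide": [-0.0667,0.0767,0.3417],"twist": -0.032},{"slide": [-0.0667,0.0767,0.3767],"twist": -0.032},{"slide": [-0.0667,0.0767,0.3883],"twist": -0.032},{"slide": [-0.0667,0.0767,0.3892],"twist": -0.032},{"slide": [-0.0667,0.0767,0.3892],"twist": -0.032}]'

```text
time_s: 29.68
ee_pos: [0.6347, -0.2229, 0.017]
ee_rot: [[-0.075, 0.997, 0.003], [0.997, 0.075, -0.001], [-0.001, 0.003, -1.0]]
contact_force: [0.6, -0.1, 0.1]
width: 0.093
grip_force: 0.0
```

Emit:
arm_command --increments '[{"slide": [0,0,0],"twist": 0},{"slide": [0,0,0],"twist": 0},{"slide": [0,0,0],"twist": 0},{"slide": [0,0,0],"twist": 0},{"slide": [0,0,0],"twist": 0},{"slide": [0,0,0],"twist": 0}]' --fingers 0 --grip_force 45

```text
time_s: 30.42
ee_pos: [0.6339, -0.2227, 0.0156]
ee_rot: [[-0.075, 0.997, 0.001], [0.997, 0.075, 0.0], [-0.0, 0.001, -1.0]]
contact_force: [1.3, -0.3, 0.2]
width: 0.0554
grip_force: 45.0
```

```bash
python3 -c "
from h import *
go(.4837,-.2065,.09,-3.5)"
```

```text
t 30.43 at [ 0.6339 -0.2227  0.0156] yaw 4.3 slide [ 0.0274 -0.1485 -0.0746] twist 0.136 w 0.05538688152543538 grip 44.99530076980591
```

Scaled: -0.1485 m / 0.6 = -0.2475, 0.026 m / 0.6 = 0.0433, 0.136 rad / 4 = 0.034.

Emit:
arm_command --increments '[{"slide": [0,0,-0.0083],"twist": 0},{"slide": [0,0,-0.0333],"twist": 0},{"slide": [0,0,-0.07],"twist": 0},{"slide": [0.0017,-0.01,-0.1033],"twist": 0.0013},{"slide": [0.0067,-0.0367,-0.12],"twist": 0.005},{"slide": [0.015,-0.0833,-0.1242],"twist": 0.0113},{"slide": [0.0233,-0.1333,-0.1242],"twist": 0.0188},{"slide": [0.0333,-0.1833,-0.1242],"twist": 0.025},{"slide": [0.04,-0.2217,-0.1242],"twist": 0.0313},{"slide": [0.0433,-0.2417,-0.1242],"twist": 0.034},{"slide": [0.0433,-0.2475,-0.1242],"twist": 0.034},{"slide": [0.0433,-0.2475,-0.1242],"twist": 0.034},{"slide": [0.0433,-0.2475,-0.1242],"twist": 0.034}]'

```text
time_s: 32.05
ee_pos: [0.4846, -0.2078, 0.09]
ee_rot: [[0.06, 0.998, 0.001], [0.998, -0.06, 0.0], [0.0, 0.001, -1.0]]
contact_force: [0.7, 0.6, -4.3]
width: 0.0559
grip_force: 45.0
```

```bash
python3 -c "
from h import *
go(.4837,-.2078,.0135,-3.5)"
```

```text
t 32.05 at [ 0.4846 -0.2078  0.09  ] yaw -3.47 slide [-0.     -0.001   0.0765] twist 0.001 w 0.05587834076442315 grip 44.99442279338837
```

Scaled: 0.0762 m / 0.6 = 0.127, -0.001 m / 0.6 = -0.0017.

Emit:
arm_command --increments '[{"slide": [0,-0.0017,0.0133],"twist": 0},{"slide": [0,-0.0017,0.0417],"twist": 0},{"slide": [0,-0.0017,0.0717],"twist": 0},{"slide": [0,-0.0017,0.0967],"twist": 0},{"slide": [0,-0.0017,0.1133],"twist": 0},{"slide": [0,-0.0017,0.1217],"twist": 0},{"slide": [0,-0.0017,0.125],"twist": 0},{"slide": [0,-0.0017,0.1267],"twist": 0},{"slide": [0,-0.0017,0.127],"twist": 0},{"slide": [0,-0.0017,0.127],"twist": 0}]'

```text
time_s: 33.3
ee_pos: [0.4826, -0.2079, 0.0141]
ee_rot: [[0.061, 0.998, 0.001], [0.998, -0.061, -0.0], [-0.0, 0.001, -1.0]]
contact_force: [-0.5, -0.1, -4.1]
width: 0.0555
grip_force: 45.0
```

Scaled: 0.001 m / 0.6 = 0.0017, 0.0005 m / 0.6 = 0.0008.

Emit:
arm_command --increments '[{"slide": [0,0,0.0008],"twist": 0},{"slide": [0,0,0.0017],"twist": 0},{"slide": [0,0,0.0017],"twist": 0}]'

```text
time_s: 33.67
ee_pos: [0.4826, -0.2079, 0.0135]
ee_rot: [[0.061, 0.998, 0.0], [0.998, -0.061, -0.0], [-0.0, 0.001, -1.0]]
contact_force: [-2.2, -0.3, 5.2]
width: 0.0553
grip_force: 45.0
```

Contact, so I release and lift.

Scaled: -0.25 m / 0.6 = -0.4167, -0.23 m / 0.6 = -0.3833.

Emit:
arm_command --increments '[{"slide": [0,0,0],"twist": 0},{"slide": [0,0,0],"twist": 0},{"slide": [0,0,0],"twist": 0},{"slide": [0,0,0],"twist": 0},{"slide": [0,0,-0.0083],"twist": 0},{"slide": [0,0,-0.0333],"twist": 0},{"slide": [0,0,-0.0833],"twist": 0},{"slide": [0,0,-0.15],"twist": 0},{"slide": [0,0,-0.2333],"twist": 0},{"slide": [0,0,-0.3167],"twist": 0},{"slide": [0,0,-0.3833],"twist": 0},{"slide": [0,0,-0.4167],"twist": 0},{"slide": [0,0,-0.4167],"twist": 0}]' --fingers 0.8

```text
time_s: 35.3
ee_pos: [0.4832, -0.2079, 0.2652]
ee_rot: [[0.061, 0.998, 0.005], [0.998, -0.061, -0.002], [-0.002, 0.005, -1.0]]
contact_force: [-0.1, 0.5, 0.4]
width: 0.0744
grip_force: 0.0
```

```bash
python3 -c "
from h import *
cv2.imwrite('pics/w11.png',grab_frame('wrist')); cv2.imwrite('pics/s11.png',cv2.resize(grab_frame('scene')[120:360,200:440],(720,720))[:600])"
```

```text
(no output)
```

View pics/w11.png

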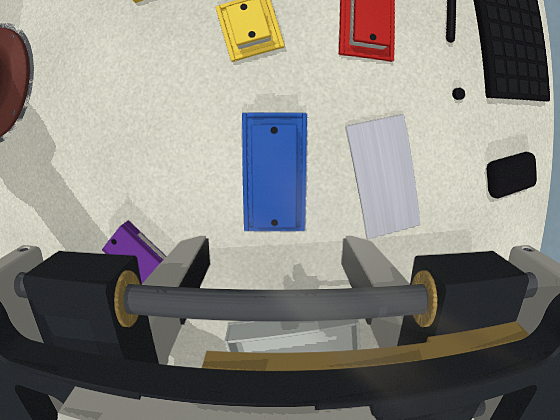

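View pics/s11.png

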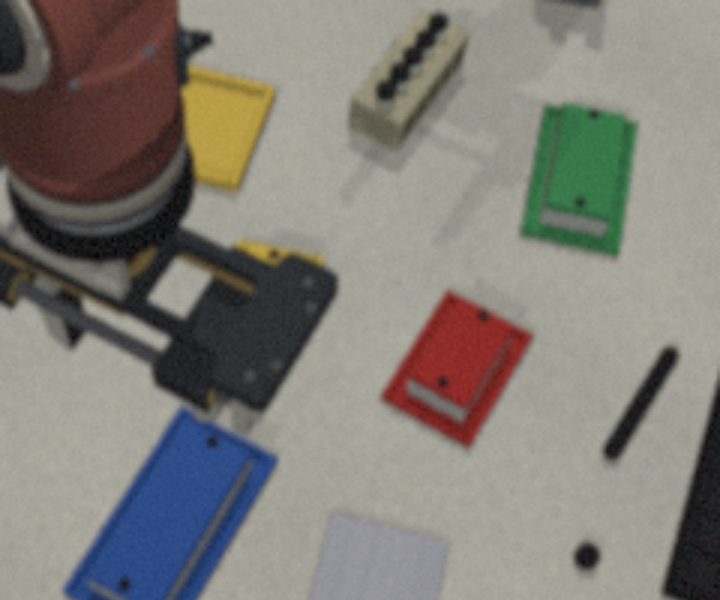

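In the wrist view the blue lid (274,177) sits inside its cradle (274,172) and the tray is empty. In the scene crop red (460,365) and green (580,175) are seated in their cradles and the rack stands. All four are placed, so I hand in.

```bash
python3 -c "
from rig import order
print(order.sign_off())"
```

```text
the job is handed in; nothing more can be done
None
```

I set all four cassettes in their own cradles in the order yellow, red, green, blue; the pictures show each one seated, the vial rack is still standing in place, and I handed the job in at about 35 s (no verdict was returned).

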